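# Set the two near clamps on a milling set-up

## Task

Two castings on the T-slotted plate are clamped only at their far ends: set up the clamp at the near end of each, ready for its stud. For each casting take the packing block that is just as high as its ledge and stand it upright on the plate in line with the ledge, just on the robot's side of the T-nut so that the nut stays open, then lay a strap level across block and ledge, square to the casting with its slot over the T-nut: the narrow strap between the ribs of the low casting, the wide strap on the tall casting. Leave the block of the wrong height, the wrench, the brush and the oil bottle where they are.

Things in the scene. Friction and masses are not known exactly. Their poses are not given: they have to be found in the camera images.
- casting_low: Low grey casting, fixed, 125 x 84 mm. Origin: foot of its near face, mid-width, on the plate's top (30 mm over the bench); x along the T-slot into it, away from the robot; z up. Near ledge: bright pad 28 mm high, x 0-42 mm, between ribs 20 mm higher (gap 48 mm wide, from x 5). T-nut at x -20, in the slot. Far clamp is the model: off the end face, strap middle 25, block middle 54 mm.
- casting_tall: Tall grey casting, fixed, 125 x 84 mm, beside the other, 140 mm apart, parallel (left or right varies). Origin and axes as casting_low's. Near ledge: plain bright flange 80 mm wide, 52 mm high, x 0-45 mm, no ribs; round boss behind it, 76 mm high. T-nut at x -20 mm (18 mm long, dark hole for a 10 mm stud). Far clamp as on the other. The plate reaches 115 mm before the near faces.
- block_low: Bright steel packing block, 36 x 36 mm in plan, 28 mm high, with dark bores in top and sides, standing on the bench. Origin: centre of its underside, z up. About 0.3 kg.
- block_tall: Bright steel packing block, 36 x 36 mm in plan, 52 mm high, standing on the bench. Origin: centre of its underside, z up. About 0.5 kg.
- block_mid: Bright steel packing block, 36 x 36 mm in plan, 40 mm high: fits neither casting and is to stay where it is. Origin: centre of its underside.
- strap_narrow: Narrow dark steel clamp strap, lying flat: 110 mm long (its x), 26 mm wide (its y), 16 mm thick, with a slot 60 x 12 mm along its middle; both ends alike, so it may lie either way round. Origin: centre of its underside. About 0.26 kg.
- strap_wide: Wide dark steel clamp strap, lying flat: 110 mm long (its x), 50 mm wide (its y), 16 mm thick, with a slot 60 x 14 mm along its middle; both ends alike. Origin: centre of its underside. About 0.6 kg.
- wrench: Spanner 200 mm long lying on the bench, a bystander. Origin near its middle, on the underside.
- brush: Chip brush 200 mm long lying on the bench, a bystander. Origin near its middle, on the underside.
- oil_bottle: Amber oil bottle with a green cap, 54 mm across, 140 mm high, a bystander. Origin: centre of its underside.
Things that resemble listed ones, but are neither listed nor needed, are in the scene too. Leave any orange or red look-alike of the block_low alone.

How it is judged (in metres and radians):
At the end, for the whole second after the job is handed in: Each matching block upright on the plate, middle 44-70 mm before its casting's face, within 10 mm of the slot line; narrow strap on the low pair, wide strap on the tall, level (0.06 rad), square (0.14 rad), middle 13-37 mm before the face, within 8 mm of the slot line; at rest (x of block_low in the frame of casting_low between -0.07 and -0.044 m and y of block_low in the frame of casting_low between -0.01 and 0.01 m and z of block_low in the frame of casting_low between -0.003 and 0.003 m and angle between each of block_low, strap_narrow, block_tall, strap_wide's own z axis and vertical below 0.06 rad and x of strap_narrow in the frame of casting_low between -0.037 and -0.013 m and y of strap_narrow in the frame of casting_low between -0.008 and 0.008 m and z of strap_narrow in the frame of casting_low between 0.025 and 0.031 m and angle between the x axis of strap_narrow and the x axis of casting_low, either way round below 0.14 rad and linear speed of each of block_low, strap_narrow, block_tall, strap_wide below 0.02 m/s and x of block_tall in the frame of casting_tall between -0.07 and -0.044 m and y of block_tall in the frame of casting_tall between -0.01 and 0.01 m and z of block_tall in the frame of casting_tall between -0.003 and 0.003 m and x of strap_wide in the frame of casting_tall between -0.037 and -0.013 m and y of strap_wide in the frame of casting_tall between -0.008 and 0.008 m and z of strap_wide in the frame of casting_tall between 0.049 and 0.055 m and angle between the x axis of strap_wide and the x axis of casting_tall, either way round below 0.14 rad); the robot touches nothing.
It fails at once if the block of the wrong height is moved more than 25 mm (distance of block_mid from where it was at the start of the episode above 0.025 m).
It fails at once if the wrench is moved more than 25 mm (distance of wrench from where it was at the start of the episode above 0.025 m).
It fails at once if the brush is moved more than 25 mm (distance of brush from where it was at the start of the episode above 0.025 m).
It fails at once if the oil bottle is moved more than 25 mm (distance of oil_bottle from where it was at the start of the episode above 0.025 m).
It also fails if it takes over 96 s, if anything falls off the work surface, if the arm or the gripper's body presses on something with over 40 N, if the wrist force passes 120 N, or if a joint passes its speed limit or range.

## Robot

A 6-joint arm with a two-finger parallel gripper is mounted at the origin on the work surface. World frame = base frame: x ahead of the robot, y to its left, z up, the work surface at z = 0. Lengths are in mm, angles in rad, forces in N, time in s.
With the tool pointing down it reaches from about 325 to 775 mm from the base axis. Payload 9.3 kg.
Tool frame: the origin (TCP) lies midway between the tips of the shut fingers; the grasp point (between the pads) lies 19 mm behind it; z points along the fingers, y is the direction in which the jaws open and shut (so a half turn about z gives the same grasp; the last joint's range is limited). The gripper opens to 85 mm and grips with 20 to 120 N. Pads are 22 mm wide; open, the fingers measure 114 mm over their backs; the gripper's body (76 mm by 85 mm) begins 54 mm behind the grasp point. The pads swing forward as they close: fully open they stand 13 mm farther back than shut.
Start: joints at [-1.358, 0.259, 0.021, 1.334, 0, 1.418], TCP at [196.726, -513.61, 231.279] pointing down, gripper open.
Joint ranges: [-3.04, 3.04], [-0.91, 1.82], [-1.04, 1.36], [-1.92, 1.95], [-1.52, 1.45], [-3.14, 3.14]. Speed limits (rad/s): [2.22, 2.22, 2.79, 3.14, 3.14, 3.14].

## Interface

Orientations are given as a unit quaternion [x, y, z, w].
In Python, from bench import state, snapshot, job_done, silhouettes, tip_of gives the robot as it stands.
- The arm moves only by the shell command python3 -m pendant 'ROWS' [FORCE]. ROWS is JSON, a list of rows, each an object of numbers: "tx", "ty", "tz": the shift along the tool's x, y, z in mm; "yaw": the turn about the tool's z in rad; "jaw": the opening in per cent of the stroke, from 0 (shut) to 100 (fully open). In form: [{"tx": .., "ty": .., "tz": .., "yaw": .., "jaw": ..}, ...]. A call has exactly 10 rows; each row is the pose to reach, as a shift and turn from the pose measured when the call began, along the tool's axes at that moment; what a row does not reach only later rows make up. A row lasts 1/8 s, in which the tool goes at most 62.5 mm and 10.7 degrees, less where a joint would pass 70% of its speed; a pose out of reach is approached as far as the arm can. A call with a gripper value outside its range is refused whole. The fingers move at their own pace and stop on an object; FORCE is the grip in N (left out, the last holds). Time passes only in rows, so rows that repeat a pose let the fingers close, or fill a call up. It gives the time, the measured TCP pose, the force and the opening at its end, in the units of the state.
- state(): the state, without advancing time (a new reading comes with each control period).
- snapshot(name): name is "scene" or "top"; returns a dict with "color" (400x640x3 uint8, blue, green, red), "fovy" (degrees; the focal length in pixels is half the picture's height over the tangent of half this angle, whatever the lens; pixels are square), "cx", "cy" (the principal point, pixels), "dist_coeffs" ([k1, k2, p1, p2, k3] as OpenCV has them; the pictures are not rectified), "world_to_cam" (4x4, takes a point from world to camera coordinates). Camera axes: x right, y up, looking along -z (the intrinsics and any distortion apply to the point x, -y, -z); pixel columns grow to the right and rows downward; lengths in mm; the calibration is good to about 2 mm. A picture is of the moment at which its call begins. There is no depth.
- job_done(): hands the job in, once; it reports no verdict.
Trained networks look in a picture, given as the dict that the camera call returned (one of the last four; its "shot" number tells which), for a name from the list of things; names that differ only in an ending like _2 or _b are one class to them, and where a whole thing is asked for, a point or a joint stands for the part that bears it (a point fixed in the world has none). Each returns a list of dicts, best first, with "conf" (0 to 1); they miss things now and then, are a little off and sometimes report something else, mostly with a low value. They report only what shows in the picture. A call takes as long as a camera call. They do not tell look-alikes from the thing itself.
- silhouettes(target, picture): "region" (400x640 bool, what is visible of it) and "uv" ([column, row] in pixels, amid what is visible of it).
- tip_of(target, picture): "uv" ([column, row] in pixels: a listed point, or the origin of a listed thing).
The state is a dict: "time_s": time; "joints": joint angles; "qvel": joint speeds; "joint_torque": joint torques, N m; "position": TCP position; "tcp_rot": TCP orientation; "contact_force": force on the tool from outside, world axes, zero at the start; "wrist_torque": the same for the moment, N m; "finger_gap": finger opening in mm.
Only numpy, scipy, OpenCV 4.12 (cv2) and the standard library are available. Lean on these libraries where they do the work, as an engineer would, in place of code of your own. Each camera call takes 0.05 s, during which the arm holds its last target. There are 200 camera calls.

## Working session

There is one attempt and no reset: what is moved stays moved. The work goes in short steps, Python scripts to look and compute and a shell command to move; the robot and the scene stay as the last step left them, time stands still between calls to the robot, and variables do not carry over. Pictures are saved under pics/ and viewed, on a budget of 14 in all, crops included, one or two more only if the job needs it, and the job is handed in when it is done.

```bash
mkdir -p pics; cat > h.py <<'E'
import numpy as np, cv2
from bench import state, snapshot, job_done, silhouettes, tip_of
def K(p):
    f=200/np.tan(np.radians(p["fovy"])/2); return np.array([[f,0,p["cx"]],[0,f,p["cy"]],[0,0,1.]])
def ray(p,uv):
    M=np.array(p["world_to_cam"]); n=cv2.undistortPoints(np.array(uv,float).reshape(-1,1,2),K(p),np.array(p["dist_coeffs"],float)).reshape(-1,2)
    d=np.c_[n[:,0],-n[:,1],-np.ones(len(n))]@M[:3,:3]; return -M[:3,:3].T@M[:3,3],d
def at_z(p,uv,z):
    c,d=ray(p,uv); return c+d*((z-c[2])/d[:,2])[:,None]
def proj(p,X):
    M=np.array(p["world_to_cam"]); X=np.atleast_2d(X)@M[:3,:3].T+M[:3,3]
    return cv2.projectPoints((X*[1,-1,-1]).reshape(-1,1,3),np.zeros(3),np.zeros(3),K(p),np.array(p["dist_coeffs"],float))[0].reshape(-1,2)
E
python3 - <<'E'
from h import *
print(state())
for n in("top","scene"):
    p=snapshot(n); cv2.imwrite(f"pics/{n}0.png",cv2.resize(p["color"],(800,500)))
    print(n,p["fovy"],p["cx"],p["cy"],p["dist_coeffs"],np.round(ray(p,[[320,200]])[0]))
    for t in "casting_low casting_tall block_low block_tall block_mid strap_narrow strap_wide wrench brush oil_bottle".split():
        s=silhouettes(t,p); q=tip_of(t,p)
        print(t,[(round(a["conf"],2),np.round(a["uv"]).tolist(),int(a["region"].sum())) for a in s][:4],[(round(a["conf"],2),np.round(a["uv"],1).tolist(),np.round(at_z(p,a["uv"],30 if"cast" in t else 0)[0,:2]).tolist()) for a in q][:4])
E
```

```text
{'time_s': 0.0, 'joints': array([-1.35761775e+00,  2.59222851e-01,  2.07648494e-02,  1.33368294e+00,
       -2.09911602e-06,  1.41820646e+00]), 'qvel': array([ 0.00012458, -0.00086057,  0.00044313, -0.00026869, -0.00016455,
       -0.00127876]), 'joint_torque': array([ 1.93139090e-04, -5.55640590e+01,  3.44529140e+01,  1.38354365e-02,
       -1.21240028e-04,  1.19313702e-05]), 'position': array([ 196.65945781, -513.35070933,  230.650717  ]), 'tcp_rot': array([ 9.83323018e-01,  1.81866407e-01, -2.14130701e-05, -6.71966869e-04]), 'contact_force': array([-0.54463724,  0.46579574, -0.5449626 ]), 'wrist_torque': array([-0.00266696,  0.02953547,  0.01278071]), 'finger_gap': 85.50826508715625}
top 56.61363731834707 320.4558235623467 198.10552988054664 [-0.03240516  0.          0.          0.          0.        ] [ 188.  -21. 1304.]
casting_low [(0.61, [284.0, 166.0], 1131)] [(0.72, [291.2, 188.0], [504.0, 67.0])]
casting_tall [(0.67, [327.0, 153.0], 1334)] [(0.78, [330.4, 180.2], [524.0, -73.0])]
block_low [(0.67, [431.0, 196.0], 154), (0.58, [454.0, 246.0], 137)] [(0.55, [426.2, 192.5], [4
[... 1413 characters left out ...]
1], [259.0, -475.0])]
block_tall [(0.68, [234.0, 321.0], 353)] [(0.53, [237.8, 324.5], [559.0, -411.0]), (0.33, [397.9, 178.1], [524.0, 273.0])]
block_mid [(0.58, [422.0, 149.0], 178)] [(0.74, [417.9, 151.6], [494.0, 422.0])]
strap_narrow [(0.61, [261.0, 274.0], 446)] [(0.84, [261.1, 274.8], [489.0, -278.0])]
strap_wide [(0.68, [397.0, 173.0], 496), (0.58, [351.0, 245.0], 2287)] [(0.96, [396.3, 175.0], [512.0, 280.0])]
wrench [(0.77, [456.0, 169.0], 314)] [(0.7, [458.1, 168.2], [638.0, 452.0])]
brush [(0.92, [200.0, 248.0], 744)] [(0.77, [195.9, 244.9], [280.0, -350.0])]
oil_bottle [(0.96, [352.0, 132.0], 490)] [(0.84, [351.3, 148.1], [318.0, 270.0]), (0.74, [236.1, 323.6], [554.0, -413.0])]
```

```bash
python3 - <<'E'
import cv2,numpy as np
a=cv2.imread("pics/top0.png");b=cv2.imread("pics/scene0.png")
# crops: top right (blocks), scene blocks
t=cv2.resize(a[150:350,450:650],(400,400),interpolation=3); t2=cv2.resize(a[150:350,200:450],(0,0),fx=1.6,fy=2)if 0 else cv2.resize(a[140:340,230:430],(400,400),interpolation=3)
cv2.imwrite("pics/crop1.png",np.hstack([t2,t]))
E
```

```text
(no output)
```

View pics/top0.png

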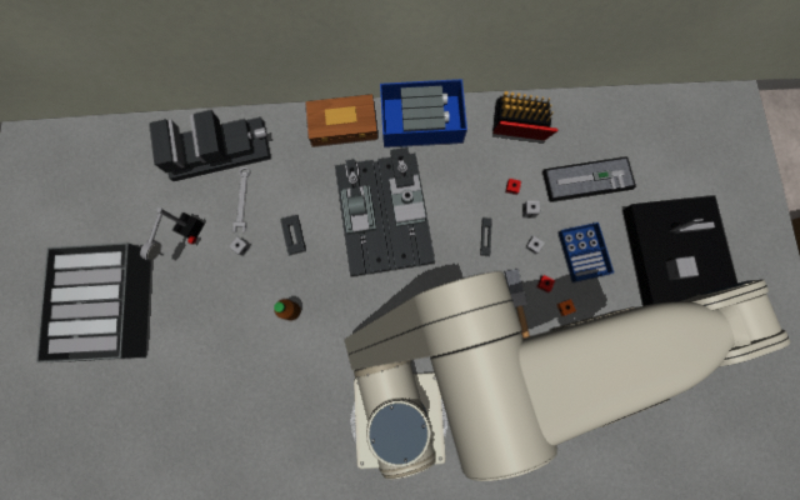

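View pics/scene0.png

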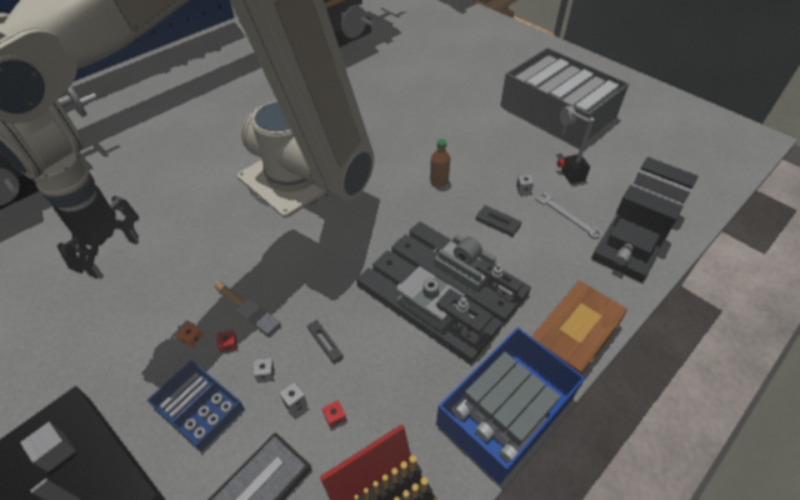

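The two views agree. Bright candidates for block_low and block_tall (network pixels, scene): (212,298) is the shorter, with bores, so block_low; (237,323) is the taller, so block_tall. Grey at (422,149) is block_mid. The orange and red ones at (153,266), (180,274) and (265,330) are look-alikes. I'll confirm this in a crop.

```bash
python3 - <<'E'
from h import *
a=snapshot("top");b=snapshot("scene")
A=a["color"];B=b["color"]
r=lambda im,x,y,w,h,s:cv2.resize(im[y:y+h,x:x+w],(w*s,h*s),interpolation=cv2.INTER_CUBIC)
cv2.imwrite("pics/c1.png",r(A,260,115,100,110,5)); cv2.imwrite("pics/c2.png",r(B,270,165,165,130,4)[:, :800])
cv2.imwrite("pics/c3.png",r(B,190,260,130,90,6))
for p,n,L in((a,"top",["strap_narrow","strap_wide","block_low","block_tall"]),(b,"scene",["strap_narrow","strap_wide","block_low","block_tall"])):
  for t in L:
    for s in silhouettes(t,p):
        if s["conf"]<.45: continue
        ys,xs=np.nonzero(s["region"]); 
        for z in((16,) if "strap" in t else (14,)):
            rc=cv2.minAreaRect(at_z(p,np.c_[xs,ys],z)[:,:2].astype(np.float32)); print(n,t,round(s["conf"],2),np.round(s["uv"]),[np.round(v,1) for v in rc])
E
```

```text
top strap_narrow 0.6 [390. 194.] [array([ 483.3, -278.3]), array([ 24.9, 110.5]), np.float64(84.2)]
top strap_wide 0.58 [233. 184.] [array([522.1, 274.6]), array([114.3,  52.3]), np.float64(8.8)]
top block_low 0.63 [434. 227.] [array([ 339., -432.]), array([42.2, 39.4]), np.float64(82.7)]
top block_low 0.59 [425. 193.] [array([ 449.8, -415.9]), array([35. , 40.4]), np.float64(51.1)]
top block_tall 0.49 [426. 165.] [array([ 554.1, -417. ]), array([47.4, 54.2]), np.float64(83.3)]
scene strap_narrow 0.83 [264. 271.] [array([ 487.5, -280.9]), array([ 28.2, 117. ]), np.float64(81.5)]
scene strap_wide 0.72 [398. 174.] [array([524.5, 269.4]), array([114.2,  70.1]), np.float64(9.0)]
scene block_low 0.76 [178. 272.] [array([ 336.1, -432.1]), array([40.4, 53.1]), np.float64(62.1)]
scene block_low 0.62 [155. 264.] [array([ 266.5, -480.2]), array([51.7, 42.1]), np.float64(14.7)]
scene block_low 0.56 [213. 292.] [array([ 449. , -413.9]), array([39.2, 49.7]), np.float64(54.6)]
scene block_tall 0.73 [240. 316.] [array([ 546.6, -408.5]), array([40.7, 59. ]), np.float64(83.3)]
```

View pics/c1.png

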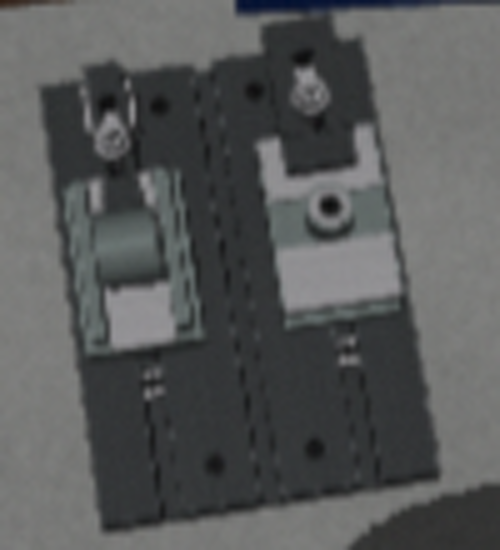

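View pics/c2.png

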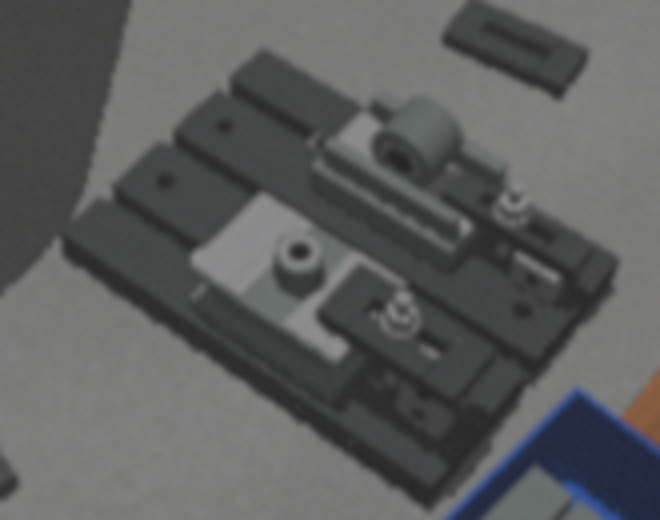

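View pics/c3.png

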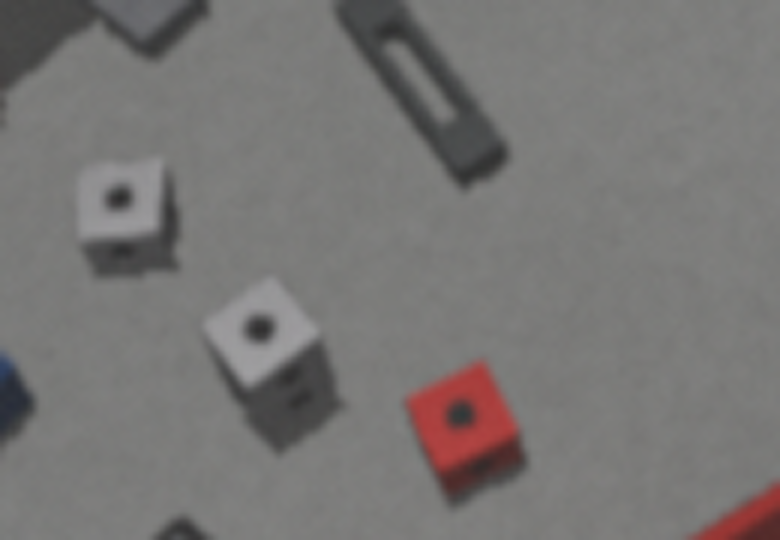

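Crop c3 shows the lower grey cube (top about (210,293) in net pixels, one side bore) is block_low. The taller one with two side bores (about (233,315)) is block_tall, and the red one is a look-alike. Crop c1 shows casting_low on the left with its T-nut at crop (152,382), and casting_tall on the right with its T-nut at (348,349). Next I'll turn these into world positions.

```bash
python3 - <<'E'
from h import *
a=snapshot("top");b=snapshot("scene")
T=lambda L:np.array(L)/5.-.4+[260,115]
S=lambda L:np.array(L)/4.-.4+[270,165]
B=lambda L:np.array(L)/6.-.4+[190,260]
pr=lambda n,p,q,z:print(n,np.round(at_z(p,q,z)[:,:2],1).tolist())
pr("nuts top z30",a,T([[152,382],[348,349]]),28)
pr("plate near corners",a,T([[105,530],[440,470]]),30)
pr("plate scene near corners",b,S([[262,50],[68,240]]),30)
pr("low foot line",a,T([[86,354],[202,338]]),30); pr("low pad far.. near edge z58",a,T([[110,346],[183,333]]),58)
pr("tall flange near top edge",a,T([[282,308],[401,296]]),82); pr("scene same",b,S([[262,194],[193,258]]),82)
pr("slots at near end scene L,R",b,S([[197,108-0],[91,208]]),30); pr("low slot near/mid",a,T([[160,518],[152,382]]),28);pr("tall slot",a,T([[376,482],[348,349]]),28)
pr("block_low top",b,B([[80,172],[163,157],[165,228],[82,240],[119,198]]),28)
pr("block_tall top",b,B([[265,278],[320,328],[258,388],[203,328],[260,328]]),52)
for n,L in(("low",[[80,172],[163,157],[165,228],[82,240]]),("tall",[[265,278],[320,328],[258,388],[203,328]])):
    print(cv2.minAreaRect(at_z(b,B(L),28 if n=="low" else 52)[:,:2].astype(np.float32)))
E
```

```text
nuts top z30 [[494.0, 72.2], [509.7, -67.5]]
plate near corners [[390.2, 109.1], [418.4, -125.9]]
plate scene near corners [[395.0, 108.9], [427.8, -127.6]]
low foot line [[516.7, 117.9], [523.4, 35.3]]
low pad far.. near edge z58 [[514.2, 98.0], [520.4, 47.1]]
tall flange near top edge [[527.6, -22.5], [531.1, -104.1]]
scene same [[525.4, -26.8], [531.1, -100.4]]
slots at near end scene L,R [[402.5, 28.7], [417.7, -95.9]]
low slot near/mid [[396.6, 70.8], [494.0, 72.2]]
tall slot [[413.0, -80.8], [509.7, -67.5]]
block_low top [[428.1, -419.5], [447.5, -389.5], [476.1, -408.9], [455.8, -437.4], [450.5, -414.6]]
block_tall top [[537.0, -396.7], [570.4, -394.1], [573.3, -427.5], [537.0, -427.9], [553.3, -411.5]]
((452.3210144042969, -413.85992431640625), (35.708656311035156, 34.51571273803711), 57.09709167480469)
((554.9511108398438, -411.0169677734375), (36.337013244628906, 33.42900848388672), 0.6852898597717285)
```

```bash
cat >> h.py <<'E'
from scipy.spatial.transform import Rotation as R
def go(x,y,z,phi):
    s=state(); Q=R.from_quat(s["tcp_rot"]).as_matrix(); d=Q.T@(np.array([x,y,z])-s["position"])
    p0=np.arctan2(Q[1,0],Q[0,0]); w=-(phi-p0); w=(w+np.pi)%(2*np.pi)-np.pi
    print("t",round(s["time_s"],2),"phi",round(p0,3),"tilt",round(np.degrees(np.arccos(-Q[2,2])),2),"q6",round(s["joints"][5],2),"F",np.round(s["contact_force"],1),"gap",round(s["finger_gap"],1),"pos",np.round(s["position"],1))
    print("MOVE tx %.1f ty %.1f tz %.1f yaw %.3f"%(*d,w))
E
python3 -c "
from h import *
go(451,-414,130,2.567)"
```

```text
t 2.7 phi 0.366 tilt 0.0 q6 1.42 F [-0.3 -0.4 -0.2] gap 85.3 pos [ 196.7 -513.6  231.3]
MOVE tx 273.1 ty -2.1 tz 101.3 yaw -2.201
```

```bash
python3 -m pendant '[{"tx":55,"ty":0,"tz":10,"yaw":-0.18,"jaw":75},{"tx":110,"ty":-1,"tz":20,"yaw":-0.36,"jaw":75},{"tx":165,"ty":-1,"tz":40,"yaw":-0.54,"jaw":75},{"tx":220,"ty":-2,"tz":70,"yaw":-0.72,"jaw":75},{"tx":273,"ty":-2,"tz":101,"yaw":-0.9,"jaw":75},{"tx":273,"ty":-2,"tz":101,"yaw":-1.08,"jaw":75},{"tx":273,"ty":-2,"tz":101,"yaw":-1.26,"jaw":75},{"tx":273,"ty":-2,"tz":101,"yaw":-1.44,"jaw":75},{"tx":273,"ty":-2,"tz":101,"yaw":-1.62,"jaw":75},{"tx":273,"ty":-2,"tz":101,"yaw":-1.8,"jaw":75}]' 40
python3 -c "
from h import *
go(451,-414,130,2.567)
go(451,-414,60,2.567)"
```

```text
time_s: 3.95
position: [451.0, -414.1, 130.2]
tcp_rot: [0.466, 0.885, 0.0, -0.0]
contact_force: [0.0, 0.4, -0.2]
finger_gap: 63.6
t 3.95 phi 2.172 tilt 0.01 q6 0.09 F [ 0.   0.4 -0.2] gap 63.6 pos [ 451.  -414.1  130.2]
MOVE tx 0.1 ty 0.1 tz 0.2 yaw -0.395
t 3.95 phi 2.172 tilt 0.01 q6 0.09 F [ 0.   0.4 -0.2] gap 63.6 pos [ 451.  -414.1  130.2]
MOVE tx 0.1 ty 0.1 tz 70.2 yaw -0.395
```

```bash
python3 -m pendant '[{"yaw":-0.15,"tx":0,"ty":0,"tz":10,"jaw":75},{"yaw":-0.3,"tx":0,"ty":0,"tz":25,"jaw":75},{"yaw":-0.395,"tx":0,"ty":0,"tz":45,"jaw":75},{"yaw":-0.395,"tx":0,"ty":0,"tz":70,"jaw":75},{"yaw":-0.395,"tx":0,"ty":0,"tz":70,"jaw":75},{"yaw":-0.395,"tx":0,"ty":0,"tz":70,"jaw":75},{"yaw":-0.395,"tx":0,"ty":0,"tz":70,"jaw":75},{"yaw":-0.395,"tx":0,"ty":0,"tz":70,"jaw":75},{"yaw":-0.395,"tx":0,"ty":0,"tz":70,"jaw":75},{"yaw":-0.395,"tx":0,"ty":0,"tz":70,"jaw":75}]'
python3 -c "
from h import *
go(451,-414,4,2.567)
p=snapshot('scene');c=p['color'][215:325,140:280];cv2.imwrite('pics/d1.png',cv2.resize(c,None,fx=5,fy=5,interpolation=2))"
```

```text
time_s: 5.2
position: [451.0, -414.1, 60.4]
tcp_rot: [0.283, 0.959, -0.0, 0.0]
contact_force: [0.3, -1.3, -0.6]
finger_gap: 64.3
t 5.2 phi 2.567 tilt 0.01 q6 -0.3 F [ 0.3 -1.3 -0.6] gap 64.3 pos [ 451.  -414.1   60.4]
MOVE tx 0.1 ty 0.1 tz 56.4 yaw -0.000
```

View pics/d1.png

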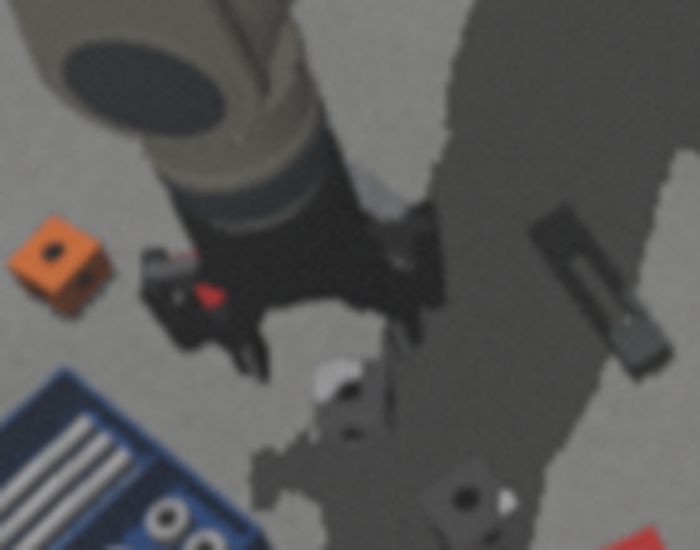

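The open fingers straddle block_low (crop (350,395)), and nothing else is under them. Descend and grip.

```bash
python3 -m pendant '[{"yaw":0,"tx":0,"ty":0,"tz":20,"jaw":75},{"yaw":0,"tx":0,"ty":0,"tz":40,"jaw":75},{"yaw":0,"tx":0,"ty":0,"tz":56,"jaw":75},{"yaw":0,"tx":0,"ty":0,"tz":56,"jaw":75},{"yaw":0,"tx":0,"ty":0,"tz":56,"jaw":20},{"yaw":0,"tx":0,"ty":0,"tz":56,"jaw":20},{"yaw":0,"tx":0,"ty":0,"tz":56,"jaw":20},{"yaw":0,"tx":0,"ty":0,"tz":56,"jaw":20},{"yaw":0,"tx":0,"ty":0,"tz":56,"jaw":20},{"yaw":0,"tx":0,"ty":0,"tz":56,"jaw":20}]' 60
python3 -c "
from h import *
go(451,-414,120,2.567)
go(458.8,68,120,3.247)"
```

```text
time_s: 6.5
position: [451.4, -414.6, 5.4]
tcp_rot: [0.283, 0.959, -0.001, 0.001]
contact_force: [-0.6, -0.0, 5.6]
finger_gap: 35.6
t 6.5 phi 2.567 tilt 0.12 q6 -0.3 F [-0.6 -0.   5.6] gap 35.6 pos [ 451.4 -414.6    5.4]
MOVE tx 0.5 ty 0.2 tz -114.6 yaw -0.000
t 6.5 phi 2.567 tilt 0.12 q6 -0.3 F [-0.6 -0.   5.6] gap 35.6 pos [ 451.4 -414.6    5.4]
MOVE tx 256.0 ty 409.0 tz -115.3 yaw -0.680
```

```bash
python3 -m pendant '[{"yaw":0,"tx":0,"ty":0,"tz":-40,"jaw":20},{"yaw":0,"tx":0,"ty":0,"tz":-90,"jaw":20},{"yaw":-0.1,"tx":26,"ty":41,"tz":-115,"jaw":20},{"yaw":-0.2,"tx":52,"ty":82,"tz":-115,"jaw":20},{"yaw":-0.3,"tx":85,"ty":136,"tz":-115,"jaw":20},{"yaw":-0.4,"tx":117,"ty":187,"tz":-115,"jaw":20},{"yaw":-0.5,"tx":149,"ty":238,"tz":-115,"jaw":20},{"yaw":-0.6,"tx":181,"ty":289,"tz":-115,"jaw":20},{"yaw":-0.68,"tx":213,"ty":340,"tz":-115,"jaw":20},{"yaw":-0.68,"tx":245,"ty":391,"tz":-115,"jaw":20}]'
python3 -c "
from h import *
go(458.8,68,60,3.247)"
```

```text
time_s: 7.75
position: [457.8, 48.8, 119.9]
tcp_rot: [-0.053, 0.999, -0.001, 0.001]
contact_force: [0.9, -0.8, -3.3]
finger_gap: 35.1
t 7.75 phi -3.036 tilt 0.14 q6 -0.18 F [ 0.9 -0.8 -3.3] gap 35.1 pos [457.8  48.8 119.9]
MOVE tx -2.9 ty 19.1 tz 59.9 yaw 0.001
```

```bash
python3 -m pendant '[{"yaw":0,"tx":-3,"ty":19,"tz":20,"jaw":20},{"yaw":0,"tx":-3,"ty":19,"tz":40,"jaw":20},{"yaw":0,"tx":-3,"ty":19,"tz":60,"jaw":20},{"yaw":0,"tx":-3,"ty":19,"tz":60,"jaw":20},{"yaw":0,"tx":-3,"ty":19,"tz":60,"jaw":20},{"yaw":0,"tx":-3,"ty":19,"tz":60,"jaw":20},{"yaw":0,"tx":-3,"ty":19,"tz":60,"jaw":20},{"yaw":0,"tx":-3,"ty":19,"tz":60,"jaw":20},{"yaw":0,"tx":-3,"ty":19,"tz":60,"jaw":20},{"yaw":0,"tx":-3,"ty":19,"tz":60,"jaw":20}]'
python3 -c "
from h import *
go(458.8,68,36,3.247)
p=snapshot('scene');c=p['color'][140:290,260:440].copy()
def frame(O,X,y=.105):
    X=np.array(X,float);C,S=np.cos(y),np.sin(y);return np.c_[O[0]+C*X[:,0]-S*X[:,1],O[1]+S*X[:,0]+C*X[:,1],30+X[:,2]]
c=cv2.resize(c,None,fx=4,fy=4,interpolation=2)
def dr(O,X,col):cv2.polylines(c,[(( proj(p,frame(O,X))-[260,140]+.5)*4).round().astype(int).reshape(-1,1,2)],True,col,1)
L=(515.5,74);T=(529.5,-65)
for O,h in((L,28),(T,52)):
    dr(O,[[0,-42,0],[0,42,0],[125,42,0],[125,-42,0]],(0,255,0));dr(O,[[-115,0,0],[-11,0,0]],(0,255,255));dr(O,[[-75,-18,0],[-75,18,0],[-39,18,0],[-39,-18,0]],(255,0,255))
    w=24 if h==28 else 40
    dr(O,[[0,-w,h],[0,w,h],[42,w,h],[42,-w,h]],(0,0,255))
dr(L,[[-75,-18,24],[-75,18,24],[-39,18,24],[-39,-18,24]],(255,255,0))
cv2.imwrite('pics/d2.png',c)"
```

```text
time_s: 9.0
position: [459.0, 67.9, 59.9]
tcp_rot: [-0.053, 0.999, -0.001, 0.001]
contact_force: [0.0, 0.2, -2.3]
finger_gap: 35.4
t 9.0 phi -3.035 tilt 0.14 q6 -0.14 F [ 0.   0.2 -2.3] gap 35.4 pos [459.   67.9  59.9]
MOVE tx 0.2 ty 0.2 tz 23.9 yaw 0.001
```

View pics/d2.png

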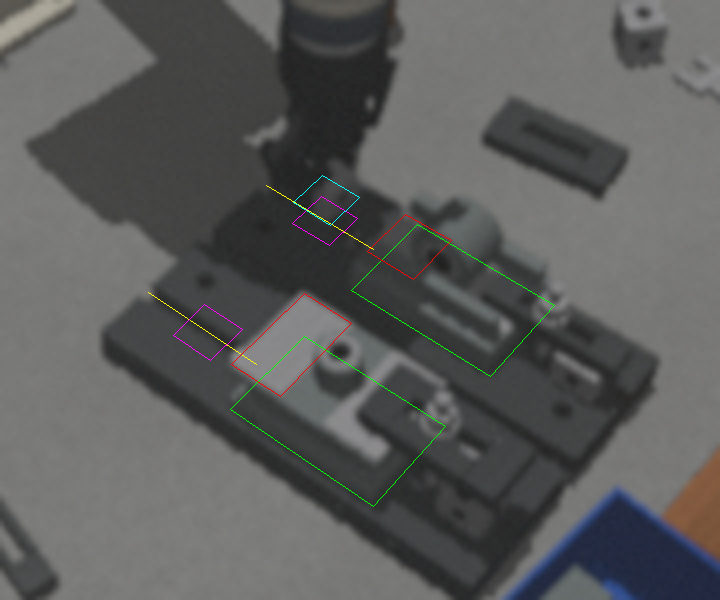

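The overlay fits. The red flange outline lies on casting_tall's flange ((304,294)-(232,363)), the yellow line follows the slot, and the held block is over its spot (325,215). Lower and release.

```bash
python3 -m pendant '[{"yaw":0,"tx":0,"ty":0,"tz":12,"jaw":20},{"yaw":0,"tx":0,"ty":0,"tz":20,"jaw":20},{"yaw":0,"tx":0,"ty":0,"tz":24,"jaw":20},{"yaw":0,"tx":0,"ty":0,"tz":24,"jaw":20},{"yaw":0,"tx":0,"ty":0,"tz":24,"jaw":65},{"yaw":0,"tx":0,"ty":0,"tz":24,"jaw":65},{"yaw":0,"tx":0,"ty":0,"tz":24,"jaw":65},{"yaw":0,"tx":0,"ty":0,"tz":10,"jaw":65},{"yaw":0,"tx":0,"ty":0,"tz":-30,"jaw":65},{"yaw":0,"tx":0,"ty":0,"tz":-90,"jaw":65}]'
python3 -c "
from h import *
go(554.5,-411.5,150,3.1416)"
```

```text
time_s: 10.3
position: [457.8, 68.1, 151.1]
tcp_rot: [-0.053, 0.999, -0.001, -0.0]
contact_force: [1.5, -0.2, -0.5]
finger_gap: 55.4
t 10.3 phi -3.036 tilt 0.09 q6 -0.14 F [ 1.5 -0.2 -0.5] gap 55.4 pos [457.8  68.1 151.1]
MOVE tx -45.3 ty -487.1 tz 1.8 yaw 0.106
```

```bash
python3 -m pendant '[{"yaw":0,"tx":-5,"ty":-50,"tz":0,"jaw":75},{"yaw":0,"tx":-10,"ty":-110,"tz":0,"jaw":75},{"yaw":0,"tx":-16,"ty":-170,"tz":0,"jaw":75},{"yaw":0,"tx":-22,"ty":-230,"tz":0,"jaw":75},{"yaw":0.03,"tx":-28,"ty":-290,"tz":0,"jaw":75},{"yaw":0.06,"tx":-33,"ty":-350,"tz":10,"jaw":75},{"yaw":0.06,"tx":-39,"ty":-410,"tz":20,"jaw":75},{"yaw":0.06,"tx":-43,"ty":-460,"tz":30,"jaw":75},{"yaw":0.06,"tx":-45,"ty":-487,"tz":40,"jaw":75},{"yaw":0.06,"tx":-45,"ty":-487,"tz":60,"jaw":75}]'
python3 - <<'E'
from h import *
go(554.5,-411.5,17,3.18)
p=snapshot('scene');c=p['color'][230:350,160:320]
c2=snapshot('top')['color'][115:235,260:360]
cv2.imwrite('pics/d3.png',np.hstack([cv2.resize(c,None,fx=3,fy=3,interpolation=2),cv2.resize(c2,None,fx=3,fy=3,interpolation=2)]))
E
```

```text
time_s: 11.55
position: [554.3, -414.3, 92.4]
tcp_rot: [-0.022, 1.0, -0.002, 0.0]
contact_force: [0.2, 0.0, -0.5]
finger_gap: 63.9
t 11.55 phi -3.098 tilt 0.18 q6 -0.81 F [ 0.2  0.  -0.5] gap 63.9 pos [ 554.3 -414.3   92.4]
MOVE tx -0.3 ty 3.0 tz 75.4 yaw 0.005
```

View pics/d3.png

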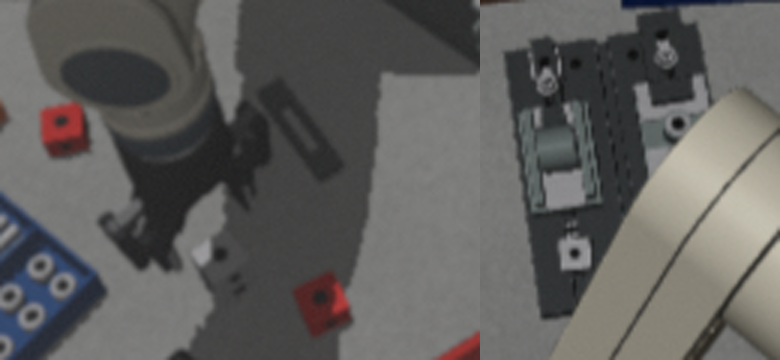

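block_low stands in line with the slot, short of the open T-nut. The gripper straddles block_tall at crop (220,260). Descend and grip it.

```bash
python3 -m pendant '[{"yaw":0.005,"tx":0,"ty":3,"tz":25,"jaw":75},{"yaw":0.005,"tx":0,"ty":3,"tz":50,"jaw":75},{"yaw":0.005,"tx":0,"ty":3,"tz":75,"jaw":75},{"yaw":0.005,"tx":0,"ty":3,"tz":75,"jaw":75},{"yaw":0.005,"tx":0,"ty":3,"tz":75,"jaw":20},{"yaw":0.005,"tx":0,"ty":3,"tz":75,"jaw":20},{"yaw":0.005,"tx":0,"ty":3,"tz":75,"jaw":20},{"yaw":0.005,"tx":0,"ty":3,"tz":75,"jaw":20},{"yaw":0.005,"tx":0,"ty":3,"tz":75,"jaw":20},{"yaw":0.005,"tx":0,"ty":3,"tz":75,"jaw":20}]' 60
python3 - <<'E'
from h import *
go(472.8,-71,150,3.247)
# refine strap / placed block with a bench-clear picture
p=snapshot('top')
for t in("block_low",):
    for s in silhouettes(t,p):
        ys,xs=np.nonzero(s["region"]); print(t,round(s["conf"],2),np.round(s["uv"]),np.round(at_z(p,np.c_[xs,ys],54)[:,:2].mean(0),1))
E
```

```text
time_s: 12.9
position: [553.8, -409.3, 17.7]
tcp_rot: [-0.02, 1.0, -0.001, -0.0]
contact_force: [0.8, -1.1, 6.0]
finger_gap: 35.4
t 12.9 phi -3.101 tilt 0.11 q6 -0.8 F [ 0.8 -1.1  6. ] gap 35.4 pos [ 553.8 -409.3   17.7]
MOVE tx 67.4 ty 341.0 tz -132.9 yaw -0.065
```

```bash
python3 -m pendant '[{"yaw":0,"tx":0,"ty":0,"tz":-40,"jaw":20},{"yaw":0,"tx":0,"ty":0,"tz":-90,"jaw":20},{"yaw":0,"tx":5,"ty":25,"tz":-133,"jaw":20},{"yaw":-0.02,"tx":16,"ty":80,"tz":-133,"jaw":20},{"yaw":-0.04,"tx":27,"ty":135,"tz":-133,"jaw":20},{"yaw":-0.065,"tx":38,"ty":190,"tz":-133,"jaw":20},{"yaw":-0.065,"tx":49,"ty":245,"tz":-133,"jaw":20},{"yaw":-0.065,"tx":59,"ty":300,"tz":-133,"jaw":20},{"yaw":-0.065,"tx":67,"ty":341,"tz":-133,"jaw":20},{"yaw":-0.065,"tx":67,"ty":341,"tz":-133,"jaw":20}]'
python3 - <<'E'
from h import *
go(472.8,-71,49,3.247)
E
```

```text
time_s: 14.25
position: [471.9, -68.3, 150.8]
tcp_rot: [-0.054, 0.999, -0.001, -0.0]
contact_force: [1.1, -0.8, -6.7]
finger_gap: 35.6
t 14.25 phi -3.033 tilt 0.08 q6 -0.43 F [ 1.1 -0.8 -6.7] gap 35.6 pos [471.9 -68.3 150.8]
MOVE tx -0.6 ty -2.6 tz 101.8 yaw 0.003
```

```bash
python3 -m pendant '[{"yaw":0,"tx":-0.6,"ty":-2.6,"tz":30,"jaw":20},{"yaw":0,"tx":-0.6,"ty":-2.6,"tz":65,"jaw":20},{"yaw":0,"tx":-0.6,"ty":-2.6,"tz":85,"jaw":20},{"yaw":0,"tx":-0.6,"ty":-2.6,"tz":97,"jaw":20},{"yaw":0,"tx":-0.6,"ty":-2.6,"tz":101.8,"jaw":20},{"yaw":0,"tx":-0.6,"ty":-2.6,"tz":101.8,"jaw":20},{"yaw":0,"tx":-0.6,"ty":-2.6,"tz":101.8,"jaw":20},{"yaw":0,"tx":-0.6,"ty":-2.6,"tz":101.8,"jaw":65},{"yaw":0,"tx":-0.6,"ty":-2.6,"tz":101.8,"jaw":65},{"yaw":0,"tx":-0.6,"ty":-2.6,"tz":101.8,"jaw":65}]'
python3 - <<'E'
from h import *
go(472.8,-71,150,3.247)
E
```

```text
time_s: 15.5
position: [473.0, -71.1, 49.4]
tcp_rot: [-0.054, 0.999, -0.001, 0.0]
contact_force: [-0.5, 0.2, -0.8]
finger_gap: 55.5
t 15.5 phi -3.033 tilt 0.11 q6 -0.43 F [-0.5  0.2 -0.8] gap 55.5 pos [473.  -71.1  49.4]
MOVE tx 0.2 ty -0.1 tz -100.6 yaw 0.003
```

```bash
python3 -m pendant '[{"yaw":0,"tx":0,"ty":0,"tz":-30,"jaw":65},{"yaw":0,"tx":0,"ty":0,"tz":-85,"jaw":65},{"yaw":0.05,"tx":2,"ty":-40,"tz":-100,"jaw":65},{"yaw":0.1,"tx":5,"ty":-95,"tz":-90,"jaw":65},{"yaw":0.15,"tx":8,"ty":-150,"tz":-70,"jaw":65},{"yaw":0.2,"tx":10.6,"ty":-208,"tz":-50,"jaw":65},{"yaw":0.23,"tx":10.6,"ty":-208,"tz":-30,"jaw":65},{"yaw":0.23,"tx":10.6,"ty":-208,"tz":-30,"jaw":65},{"yaw":0.23,"tx":10.6,"ty":-208,"tz":-30,"jaw":65},{"yaw":0.23,"tx":10.6,"ty":-208,"tz":-30,"jaw":65}]'
python3 - <<'E'
from h import *
go(485,-279.5,6,3.02)
p=snapshot('scene');c=p['color'][220:320,200:340].copy();c=cv2.resize(c,None,fx=3,fy=3,interpolation=2)
X=np.array([[-55,-13],[55,-13],[55,13],[-55,13]])@np.array([[np.cos(-.12),np.sin(-.12)],[-np.sin(-.12),np.cos(-.12)]])+[485,-279.5]
q=proj(p,np.c_[X,[16]*4]);cv2.polylines(c,[((q-[200,220]+.5)*3).astype(int).reshape(-1,1,2)],True,(0,0,255),1)
t=snapshot('top');c2=cv2.resize(t['color'][115:215,260:360],(300,300),interpolation=2)
cv2.imwrite('pics/d4.png',np.hstack([c,c2]))
E
```

```text
time_s: 16.75
position: [485.6, -278.6, 80.9]
tcp_rot: [0.06, 0.998, -0.001, 0.001]
contact_force: [1.1, 0.8, 0.9]
finger_gap: 55.7
t 16.75 phi 3.022 tilt 0.2 q6 -0.55 F [1.1 0.8 0.9] gap 55.7 pos [ 485.6 -278.6   80.9]
MOVE tx 0.7 ty -0.8 tz 75.0 yaw 0.002
```

View pics/d4.png

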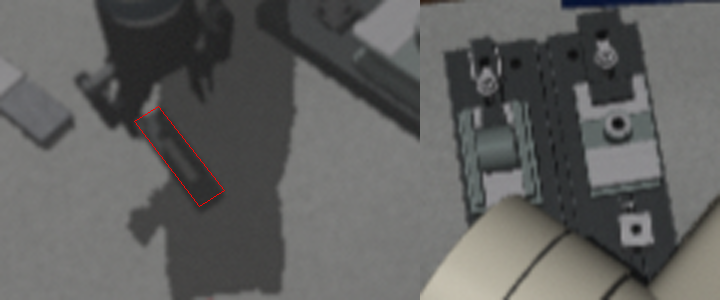

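The red strap outline matches the picture (crop (180,155)) and the fingers straddle the strap. block_tall stands before its open nut. Descend and grip.

```bash
python3 -m pendant '[{"yaw":0,"tx":0.7,"ty":-0.8,"tz":30,"jaw":65},{"yaw":0,"tx":0.7,"ty":-0.8,"tz":60,"jaw":65},{"yaw":0,"tx":0.7,"ty":-0.8,"tz":75,"jaw":65},{"yaw":0,"tx":0.7,"ty":-0.8,"tz":75,"jaw":65},{"yaw":0,"tx":0.7,"ty":-0.8,"tz":75,"jaw":10},{"yaw":0,"tx":0.7,"ty":-0.8,"tz":75,"jaw":10},{"yaw":0,"tx":0.7,"ty":-0.8,"tz":75,"jaw":10},{"yaw":0,"tx":0.7,"ty":-0.8,"tz":75,"jaw":10},{"yaw":0,"tx":0.7,"ty":-0.8,"tz":75,"jaw":10},{"yaw":0,"tx":0.7,"ty":-0.8,"tz":75,"jaw":10}]' 80
python3 - <<'E'
from h import *
go(490.6,71.4,150,3.247)
E
```

```text
time_s: 18.1
position: [485.5, -279.9, 7.2]
tcp_rot: [0.06, 0.998, -0.002, 0.002]
contact_force: [-0.6, 1.0, 5.0]
finger_gap: 23.5
t 18.1 phi 3.022 tilt 0.32 q6 -0.55 F [-0.6  1.   5. ] gap 23.5 pos [ 485.5 -279.9    7.2]
MOVE tx 36.4 ty 348.9 tz -144.2 yaw -0.225
```

```bash
python3 -m pendant '[{"yaw":0,"tx":0,"ty":0,"tz":-40,"jaw":10},{"yaw":0,"tx":0,"ty":0,"tz":-95,"jaw":10},{"yaw":0,"tx":4,"ty":40,"tz":-144,"jaw":10},{"yaw":-0.05,"tx":10,"ty":95,"tz":-144,"jaw":10},{"yaw":-0.1,"tx":16,"ty":150,"tz":-144,"jaw":10},{"yaw":-0.15,"tx":22,"ty":205,"tz":-144,"jaw":10},{"yaw":-0.2,"tx":28,"ty":260,"tz":-144,"jaw":10},{"yaw":-0.225,"tx":33,"ty":315,"tz":-144,"jaw":10},{"yaw":-0.225,"tx":36.4,"ty":349,"tz":-144,"jaw":10},{"yaw":-0.225,"tx":36.4,"ty":349,"tz":-144,"jaw":10}]'
python3 - <<'E'
from h import *
go(490.6,71.4,95,3.247)
p=snapshot('scene');c=p['color'][150:260,250:410]
cv2.imwrite('pics/d5.png',cv2.resize(c,None,fx=4,fy=4,interpolation=2))
E
```

```text
time_s: 19.35
position: [490.4, 73.6, 150.4]
tcp_rot: [-0.054, 0.999, -0.002, 0.002]
contact_force: [0.3, -1.4, -2.8]
finger_gap: 23.6
t 19.35 phi -3.033 tilt 0.35 q6 -0.13 F [ 0.3 -1.4 -2.8] gap 23.6 pos [490.4  73.6 150.4]
MOVE tx 0.3 ty -2.0 tz 55.4 yaw 0.003
```

View pics/d5.png

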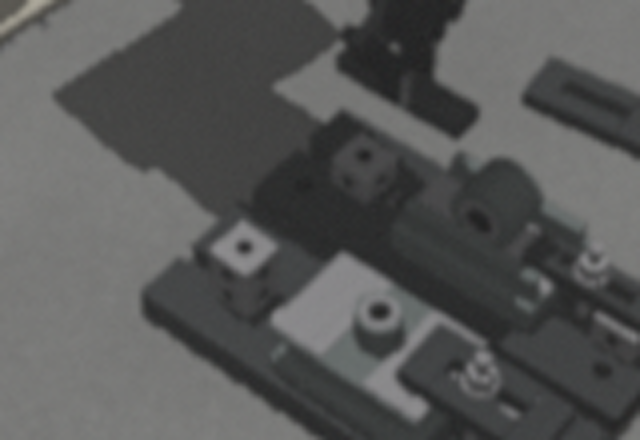

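The strap is held level and aligned with the slot line (crop (405,95)), and both blocks are standing. Lower it onto the low pair.

```bash
python3 -m pendant '[{"yaw":0,"tx":0.3,"ty":-2,"tz":25,"jaw":10},{"yaw":0,"tx":0.3,"ty":-2,"tz":50,"jaw":10},{"yaw":0,"tx":0.3,"ty":-2,"tz":65,"jaw":10},{"yaw":0,"tx":0.3,"ty":-2,"tz":75,"jaw":10},{"yaw":0,"tx":0.3,"ty":-2,"tz":80,"jaw":10},{"yaw":0,"tx":0.3,"ty":-2,"tz":83.5,"jaw":10},{"yaw":0,"tx":0.3,"ty":-2,"tz":83.5,"jaw":10},{"yaw":0,"tx":0.3,"ty":-2,"tz":83.5,"jaw":10},{"yaw":0,"tx":0.3,"ty":-2,"tz":83.5,"jaw":10},{"yaw":0,"tx":0.3,"ty":-2,"tz":83.5,"jaw":10}]'
python3 - <<'E'
from h import *
go(490.6,71.4,65,3.247)
E
```

```text
time_s: 20.65
position: [490.9, 70.0, 67.0]
tcp_rot: [-0.054, 0.999, -0.002, 0.002]
contact_force: [-0.2, -0.5, -1.9]
finger_gap: 23.6
t 20.65 phi -3.034 tilt 0.37 q6 -0.13 F [-0.2 -0.5 -1.9] gap 23.6 pos [490.9  70.   67. ]
MOVE tx 0.1 ty 1.4 tz 2.0 yaw 0.002
```

Not seated yet. Go 3 mm lower, then release.

```bash
python3 -m pendant '[{"yaw":0,"tx":0,"ty":1,"tz":1,"jaw":10},{"yaw":0,"tx":0,"ty":1,"tz":2,"jaw":10},{"yaw":0,"tx":0,"ty":1,"tz":3,"jaw":10},{"yaw":0,"tx":0,"ty":1,"tz":3,"jaw":10},{"yaw":0,"tx":0,"ty":1,"tz":3,"jaw":10},{"yaw":0,"tx":0,"ty":1,"tz":3,"jaw":50},{"yaw":0,"tx":0,"ty":1,"tz":3,"jaw":50},{"yaw":0,"tx":0,"ty":1,"tz":3,"jaw":50},{"yaw":0,"tx":0,"ty":1,"tz":-15,"jaw":50},{"yaw":0,"tx":0,"ty":1,"tz":-55,"jaw":50}]'
python3 - <<'E'
from h import *
go(523.3,272,150,3.297)
E
```

```text
time_s: 21.9
position: [489.5, 71.2, 121.2]
tcp_rot: [-0.054, 0.999, -0.002, 0.0]
contact_force: [0.0, 0.2, -0.1]
finger_gap: 42.4
t 21.9 phi -3.034 tilt 0.25 q6 -0.13 F [ 0.   0.2 -0.1] gap 42.4 pos [489.5  71.2 121.2]
MOVE tx -55.2 ty 195.8 tz -29.6 yaw -0.048
```

```bash
python3 -m pendant '[{"yaw":0,"tx":0,"ty":0,"tz":-20,"jaw":90},{"yaw":0,"tx":-10,"ty":40,"tz":-30,"jaw":90},{"yaw":-0.02,"tx":-27,"ty":95,"tz":-30,"jaw":90},{"yaw":-0.05,"tx":-42,"ty":150,"tz":-20,"jaw":90},{"yaw":-0.05,"tx":-55,"ty":196,"tz":0,"jaw":90},{"yaw":-0.05,"tx":-55,"ty":196,"tz":30,"jaw":90},{"yaw":-0.05,"tx":-55,"ty":196,"tz":45,"jaw":90},{"yaw":-0.05,"tx":-55,"ty":196,"tz":45,"jaw":90},{"yaw":-0.05,"tx":-55,"ty":196,"tz":45,"jaw":90},{"yaw":-0.05,"tx":-55,"ty":196,"tz":45,"jaw":90}]'
python3 - <<'E'
from h import *
go(523,273,6,3.297)
p=snapshot('scene');c=p['color'][130:250,290:450].copy();c=cv2.resize(c,None,fx=3,fy=3,interpolation=2)
Q=lambda y:np.array([[np.cos(y),np.sin(y)],[-np.sin(y),np.cos(y)]])
def dr(x,y,a,z,w,col):
    X=np.array([[-55,-w],[55,-w],[55,w],[-55,w]])@Q(a)+[x,y];q=proj(p,np.c_[X,[z]*4]);cv2.polylines(c,[((q-[290,130]+.5)*3).astype(int).reshape(-1,1,2)],True,col,1)
dr(523,273,.155,16,25,(0,0,255));dr(490.6,71.4,.105,74,13,(0,255,255))
t=snapshot('top');c2=cv2.resize(t['color'][115:235,260:360],None,fx=3,fy=3,interpolation=2)
cv2.imwrite('pics/d6.png',np.hstack([c,c2]))
for s in silhouettes("strap_wide",t)[:2]:
    ys,xs=np.nonzero(s["region"]);print(s["conf"],cv2.minAreaRect(at_z(t,np.c_[xs,ys],16)[:,:2].astype(np.float32)))
E
```

```text
time_s: 23.15
position: [523.9, 271.6, 76.6]
tcp_rot: [-0.078, 0.997, -0.002, 0.001]
contact_force: [0.1, -0.4, -0.4]
finger_gap: 77.1
t 23.15 phi -2.985 tilt 0.27 q6 0.18 F [ 0.1 -0.4 -0.4] gap 77.1 pos [523.9 271.6  76.6]
MOVE tx 0.8 ty 1.8 tz 70.6 yaw 0.001
0.67 ((509.004150390625, 259.4130859375), (88.5391616821289, 34.85707473754883), 17.179737091064453)
```

View pics/d6.png

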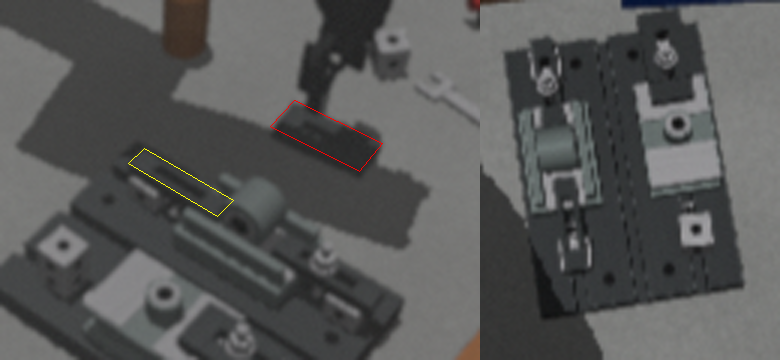

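The narrow strap lies between the ribs (top crop (572,225)), with the block under its near end. The wide strap's outline matches its picture (crop (325,135)). Grip it.

```bash
python3 -m pendant '[{"yaw":0,"tx":0.8,"ty":1.5,"tz":30,"jaw":90},{"yaw":0,"tx":0.8,"ty":1.5,"tz":55,"jaw":90},{"yaw":0,"tx":0.8,"ty":1.5,"tz":70.6,"jaw":90},{"yaw":0,"tx":0.8,"ty":1.5,"tz":70.6,"jaw":90},{"yaw":0,"tx":0.8,"ty":1.5,"tz":70.6,"jaw":35},{"yaw":0,"tx":0.8,"ty":1.5,"tz":70.6,"jaw":35},{"yaw":0,"tx":0.8,"ty":1.5,"tz":70.6,"jaw":35},{"yaw":0,"tx":0.8,"ty":1.5,"tz":70.6,"jaw":35},{"yaw":0,"tx":0.8,"ty":1.5,"tz":70.6,"jaw":35},{"yaw":0,"tx":0.8,"ty":1.5,"tz":70.6,"jaw":35}]' 100
python3 - <<'E'
from h import *
go(504.6,-67.6,170,3.247)
E
```

```text
time_s: 24.55
position: [523.4, 273.3, 7.5]
tcp_rot: [-0.079, 0.997, -0.001, 0.002]
contact_force: [-2.3, 0.2, 8.8]
finger_gap: 46.4
t 24.55 phi -2.984 tilt 0.31 q6 0.18 F [-2.3  0.2  8.8] gap 46.4 pos [523.4 273.3   7.5]
MOVE tx 71.3 ty -334.3 tz -161.8 yaw 0.052
```

```bash
python3 -m pendant '[{"yaw":0,"tx":0,"ty":0,"tz":-40,"jaw":35},{"yaw":0,"tx":0,"ty":0,"tz":-95,"jaw":35},{"yaw":0,"tx":0,"ty":-5,"tz":-145,"jaw":35},{"yaw":0,"tx":10,"ty":-50,"tz":-162,"jaw":35},{"yaw":0.02,"tx":21,"ty":-100,"tz":-162,"jaw":35},{"yaw":0.04,"tx":33,"ty":-155,"tz":-162,"jaw":35},{"yaw":0.052,"tx":45,"ty":-210,"tz":-162,"jaw":35},{"yaw":0.052,"tx":57,"ty":-265,"tz":-162,"jaw":35},{"yaw":0.052,"tx":66,"ty":-310,"tz":-162,"jaw":35},{"yaw":0.052,"tx":71,"ty":-334,"tz":-162,"jaw":35}]'
python3 - <<'E'
from h import *
go(504.6,-67.6,91,3.247)
p=snapshot('scene');c=p['color'][130:270,250:430]
cv2.imwrite('pics/d7.png',cv2.resize(c,None,fx=4,fy=4,interpolation=2))
E
```

```text
time_s: 25.8
position: [504.3, -69.5, 170.4]
tcp_rot: [-0.052, 0.999, -0.001, 0.002]
contact_force: [0.1, -0.7, -5.4]
finger_gap: 46.0
t 25.8 phi -3.038 tilt 0.31 q6 -0.4 F [ 0.1 -0.7 -5.4] gap 46.0 pos [504.3 -69.5 170.4]
MOVE tx -0.2 ty 2.1 tz 79.4 yaw -0.002
```

View pics/d7.png

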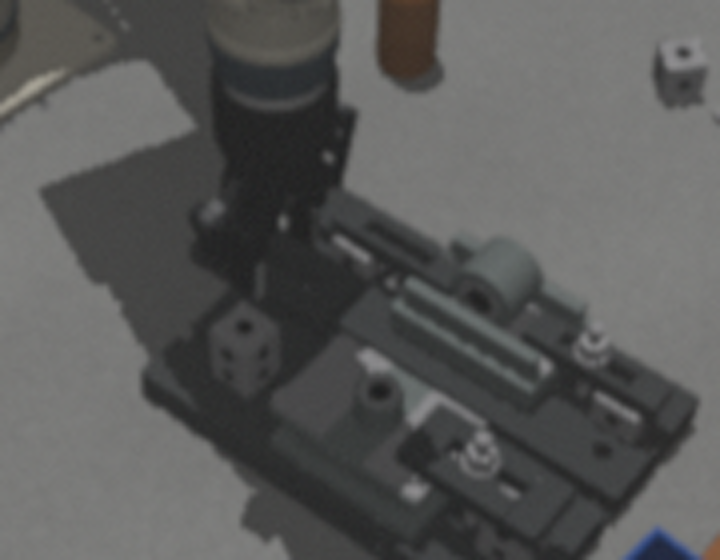

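The force of -5.4 N confirms the strap is held. Lower it to the seat.

```bash
python3 -m pendant '[{"yaw":0,"tx":0,"ty":2,"tz":25,"jaw":35},{"yaw":0,"tx":0,"ty":2,"tz":50,"jaw":35},{"yaw":0,"tx":0,"ty":2,"tz":65,"jaw":35},{"yaw":0,"tx":0,"ty":2,"tz":73,"jaw":35},{"yaw":0,"tx":0,"ty":2,"tz":77,"jaw":35},{"yaw":0,"tx":0,"ty":2,"tz":80,"jaw":35},{"yaw":0,"tx":0,"ty":2,"tz":81,"jaw":35},{"yaw":0,"tx":0,"ty":2,"tz":81,"jaw":35},{"yaw":0,"tx":0,"ty":2,"tz":81,"jaw":35},{"yaw":0,"tx":0,"ty":2,"tz":81,"jaw":35}]'
python3 - <<'E'
from h import *
go(504.6,-67.6,88.5,3.247)
E
```

```text
time_s: 27.1
position: [504.8, -69.7, 89.6]
tcp_rot: [-0.051, 0.999, -0.002, 0.002]
contact_force: [-0.8, -0.3, -2.7]
finger_gap: 46.4
t 27.1 phi -3.039 tilt 0.39 q6 -0.4 F [-0.8 -0.3 -2.7] gap 46.4 pos [504.8 -69.7  89.6]
MOVE tx -0.0 ty 2.1 tz 1.1 yaw -0.003
```

```bash
python3 -m pendant '[{"yaw":0,"tx":0,"ty":1,"tz":1,"jaw":35},{"yaw":0,"tx":0,"ty":1,"tz":1,"jaw":35},{"yaw":0,"tx":0,"ty":1,"tz":1,"jaw":80},{"yaw":0,"tx":0,"ty":1,"tz":1,"jaw":80},{"yaw":0,"tx":0,"ty":1,"tz":1,"jaw":80},{"yaw":0,"tx":0,"ty":1,"tz":1,"jaw":80},{"yaw":0,"tx":0,"ty":1,"tz":-20,"jaw":80},{"yaw":0,"tx":0,"ty":1,"tz":-70,"jaw":80},{"yaw":0,"tx":0,"ty":-60,"tz":-90,"jaw":80},{"yaw":0,"tx":0,"ty":-120,"tz":-90,"jaw":80}]'
python3 -m pendant '[{"yaw":0,"tx":0,"ty":-60,"tz":0,"jaw":80},{"yaw":0,"tx":0,"ty":-120,"tz":0,"jaw":80},{"yaw":0,"tx":0,"ty":-180,"tz":0,"jaw":80},{"yaw":0,"tx":0,"ty":-220,"tz":0,"jaw":80},{"yaw":0,"tx":0,"ty":-220,"tz":0,"jaw":80},{"yaw":0,"tx":0,"ty":-220,"tz":0,"jaw":80},{"yaw":0,"tx":0,"ty":-220,"tz":0,"jaw":80},{"yaw":0,"tx":0,"ty":-220,"tz":0,"jaw":80},{"yaw":0,"tx":0,"ty":-220,"tz":0,"jaw":80},{"yaw":0,"tx":0,"ty":-220,"tz":0,"jaw":80}]'
python3 - <<'E'
from h import *
a=snapshot("top");b=snapshot("scene")
def f(O,X,y=.105):
    X=np.array(X,float);C,S=np.cos(y),np.sin(y);return np.c_[O[0]+C*X[:,0]-S*X[:,1],O[1]+S*X[:,0]+C*X[:,1],30+X[:,2]]
def view(p,x,y,w,h,s):
    return cv2.resize(p["color"][y:y+h,x:x+w],None,fx=s,fy=s,interpolation=2)
A=view(a,275,140,75,90,5);B=view(b,260,160,106,112,4.02)
cv2.imwrite('pics/d8.png',np.hstack([A,B[:450]]));print(A.shape,B.shape)
for t in("strap_narrow","strap_wide"):
  for n,p in(("top",a),("scene",b)):
    z=74 if t=="strap_narrow" else 98; O=(515.5,74) if t=="strap_narrow" else (529.5,-65)
    print(t,n,[(round(s["conf"],2),np.round((at_z(p,s["uv"],z)[0,:2]-O)@np.array([[.9945,-.105],[.105,.9945]]),1).tolist()) for s in tip_of(t,p)])
E
```

```text
time_s: 28.35
position: [517.7, -189.8, 182.5]
tcp_rot: [-0.052, 0.999, -0.003, 0.004]
contact_force: [0.7, 0.4, -0.1]
finger_gap: 68.1
time_s: 29.6
position: [540.9, -408.3, 184.3]
tcp_rot: [-0.053, 0.999, -0.003, 0.004]
contact_force: [-1.0, 0.5, -0.1]
finger_gap: 68.2
(450, 375, 3) (450, 426, 3)
strap_narrow top [(0.62, [-17.4, -5.0]), (0.46, [-196.3, 205.5])]
strap_narrow scene [(0.8, [-12.9, -5.6]), (0.28, [23.4, -166.2])]
strap_wide top []
strap_wide scene [(0.76, [-22.9, -13.4])]
```

View pics/d8.png

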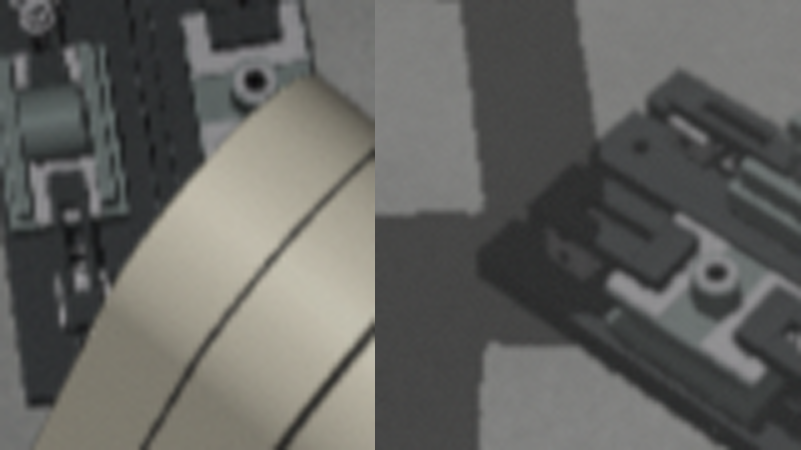

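```bash
python3 -m pendant '[{"yaw":0,"tx":60,"ty":-10,"tz":-20,"jaw":80},{"yaw":0,"tx":120,"ty":-20,"tz":-40,"jaw":80},{"yaw":0,"tx":180,"ty":-40,"tz":-50,"jaw":80},{"yaw":0,"tx":240,"ty":-60,"tz":-50,"jaw":80},{"yaw":0,"tx":290,"ty":-80,"tz":-50,"jaw":80},{"yaw":0,"tx":330,"ty":-100,"tz":-50,"jaw":80},{"yaw":0,"tx":330,"ty":-100,"tz":-50,"jaw":80},{"yaw":0,"tx":330,"ty":-100,"tz":-50,"jaw":80},{"yaw":0,"tx":330,"ty":-100,"tz":-50,"jaw":80},{"yaw":0,"tx":330,"ty":-100,"tz":-50,"jaw":80}]'
python3 - <<'E'
from h import *
a=snapshot("top");b=snapshot("scene")
L=(515.5,74);T=(529.5,-65)
def f(O,X,y=.105):
    X=np.array(X,float);C,S=np.cos(y),np.sin(y);return np.c_[O[0]+C*X[:,0]-S*X[:,1],O[1]+S*X[:,0]+C*X[:,1],30+X[:,2]]
def pic(p,x,y,w,h,s):
    c=cv2.resize(p["color"][y:y+h,x:x+w],None,fx=s,fy=s,interpolation=2)
    def dr(O,X,col):cv2.polylines(c,[((proj(p,f(O,X))-[x,y]+.5)*s).astype(int).reshape(-1,1,2)],True,col,1)
    bx=lambda x0,x1,w,z:[[x0,-w,z],[x1,-w,z],[x1,w,z],[x0,w,z]]
    for O,w,h in((L,13,28),(T,25,52)):
        dr(O,bx(-80,30,w,h+16),(0,0,255));dr(O,bx(0,42 if h==28 else 45,24 if h==28 else 40,h),(0,255,0))
        dr(O,[[-115,0,0],[-90,0,0]],(0,255,255))
    return c
A=pic(a,275,130,75,100,5);B=pic(b,265,165,84,100,5)
cv2.imwrite('pics/d9.png',np.hstack([A,B]))
for t in("strap_narrow","strap_wide","block_low","block_tall"):
  for n,p in(("top",a),("scene",b)):
    low=t in("strap_narrow","block_low");O=L if low else T;z=30 if "block" in t else 58 if low else 82
    M=np.array([[.9945,-.105],[.105,.9945]])
    print(t,n,[(round(s["conf"],2),np.round((at_z(p,s["uv"],z)[0,:2]-O)@M,1).tolist()) for s in tip_of(t,p)])
    for s in silhouettes(t,p):
        ys,xs=np.nonzero(s["region"]);r=cv2.minAreaRect(((at_z(p,np.c_[xs,ys],z+(28 if t=="block_low" else 52 if "block" in t else 16))[:,:2]-O)@M).astype(np.float32));print("   ",round(s["conf"],2),*[np.round(v,1) for v in r])
E
```

```text
time_s: 31.15
position: [223.5, -541.8, 232.1]
tcp_rot: [-0.053, 0.999, -0.003, 0.004]
contact_force: [0.0, -0.4, -1.1]
finger_gap: 68.3
strap_narrow top [(0.55, [-18.4, -8.8])]
    0.53 [-27.7  -0.9] [ 26.3 110.8] 89.7
strap_narrow scene [(0.79, [-25.7, 3.4])]
    0.69 [-25.3  -4.8] [ 35.4 108.1] 88.0
    0.52 [ -34.5 -131.1] [116.9  62.6] 1.5
strap_wide top [(0.84, [-10.1, 3.2])]
    0.8 [-26.8  -2.8] [114.   53.4] 2.4
strap_wide scene [(0.73, [-27.1, -10.8])]
    0.95 [-21.7  -5.8] [113.9  58.8] 1.5
block_low top [(0.66, [-309.1, -521.1]), (0.58, [-234.0, -486.3]), (0.54, [-50.5, -10.0]), (0.5, [60.9, -446.4])]
    0.59 [-304.  -511.3] [32.2 41. ] 11.5
    0.58 [-232.5 -471.9] [37.4 37.6] 76.7
    0.45 [-54.9 -11.9] [34.8 17.1] 35.4
block_low scene [(0.82, [-295.8, -520.8]), (0.66, [78.3, -460.5]), (0.62, [-203.7, -492.8]), (0.49, [-57.0, 12.2])]
    0.71 [-201.3 -493.9] [38.6 50.9] 56.7
    0.62 [  80.1 -465.6] [34.1 43. ] 68.3
    0.59 [-52.  -24.4] [23.1 46.1] 87.0
    0.59 [-273.1 -532.9] [54.3 40.4] 7.2
block_tall top [(0.71, [16.2, 487.6]), (0.57, [-45.7, -12.4])]
block_tall scene [(0.45, [-58.9, -2.8])]
    0.66 [-39.1 -36.1] [48.6 22. ] 0.2
    0.55 [-180.1  359.3] [ 46.8 180.6] 37.3
```

View pics/d9.png

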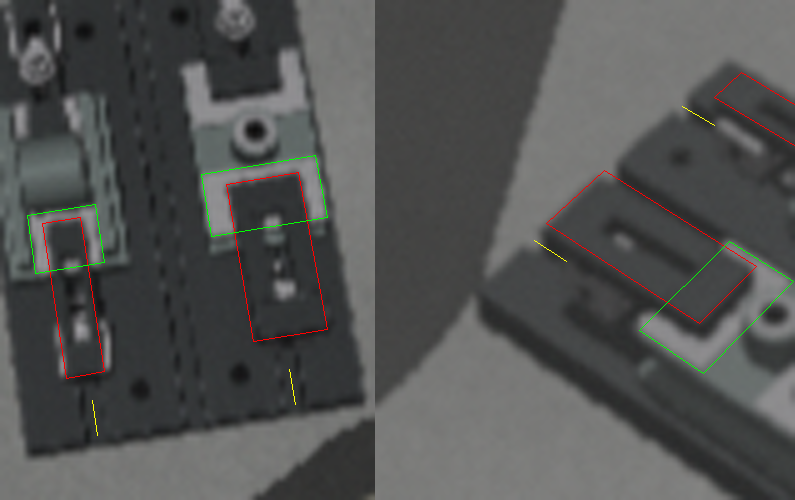

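The overlays in both views agree with where each strap lies. The narrow strap is between the ribs and the wide strap is on the flange, each with its far end on the ledge and its near end over the block. Handing in.

```bash
python3 -c "
from bench import *
print(job_done(), state()['time_s'])"
```

```text
the job is handed in; nothing more can be done
the job is handed in; nothing more can be done
```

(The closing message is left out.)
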